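# Hang the plaster master in the casting box

### The job

Swing the three hinged sides of the wooden casting box fully upright, then pick up the oblong plaster master by the square plug on its top, carry it over the pots and lower it into the box from above. Finish while still holding it there: hanging upright, over the pencilled outline in the middle of the box, long side along the box's long inside, about 10 mm clear of the bottom board and touching nothing but your gripper, so that I can pour the moulding rubber round it. Leave the clay pots and the vase standing where they are.

Things in the scene. Friction and masses are not known exactly. Their poses are not given: they have to be found in the camera images.
- box_floor (a point): Fixed plywood casting box, open on top: centre of its bottom board's upper face, 15 mm above the table, inside a pencilled outline 46 (x) by 70 mm (y) of the master's foot. z up; inside 86 mm along x, 112 mm (long) along y. Sides 10 mm thick, 84 mm high above the board; the +x side is fixed and stands; front (-x), left (+y), right (-y) are hinged and lie folded outwards
- side_front (a joint): Angle of the front (-x) side, 132 mm wide: 0 = folded out level, underside 15 mm above the table; 1.571 = upright against its stop. Stiff hinge (0.10 N m friction, about 1 N at the tab): it stays where it is left. Hinge line level with box_floor's z, along its y, at its x = -53 mm
- side_left (a joint): Angle of the left (+y) side, 84 mm wide, likewise. Hinge line level with box_floor's z, along its x, at its y = +66 mm
- side_right (a joint): Angle of the right (-y) side, 84 mm wide, likewise. Hinge line level with box_floor's z, along its x, at its y = -66 mm
- tab_front (a point): Centre of the lifting tab on the front side's free edge: 30 mm wide along the hinge, 10 mm thick, 34 mm long (84 to 118 mm from the hinge line). At angle a it is 101 cos a - 5 sin a mm outward of the hinge line and 101 sin a + 5 cos a mm above. y along the hinge, x from tab to hinge, z along the thickness to the inner face (up when folded out)
- tab_left (a point): Centre of the lifting tab of the left side: the same tab
- tab_right (a point): Centre of the lifting tab of the right side: the same tab
- master_mid (a point): Plaster master of an oblong planter, upright, loose, about 0.4 kg, 106 mm high: foot 70 x 46 mm, tapering out to 80 x 54 mm at 62 mm height, then a central straight plug 44 x 26 mm, 44 mm high, to hold it by. This point: on its axis half-way up, 53 mm above its foot, 31 mm below the plug's centre. x along the long side, y along the short, z up; same when turned half round
- cup_a: Bystander: lumpy hand-pinched round clay cup, 80 mm across, 66 mm high, loose on a paper square; origin at the centre of its foot
- cup_b: Bystander: the like, 82 mm across, 64 mm high
- cup_c: Bystander: the like, 82 mm across, 68 mm high
- vase: Bystander: slim round clay vase, 68 mm across, 116 mm high, loose; origin at the centre of its foot

How it is judged (in metres and radians):
On the way, in this order (a step that is already met when the one before it is completed fails the run):
1. all three hinged sides stand upright (within about 5 degrees) (value of joint each of side_front, side_left, side_right above 1.48 rad), for 0.2 s.
2. the master is lifted clear above the tops of the box's sides (z of master_mid in the frame of box_floor above 0.138 m and contact force between master and the fingers above 0.5 N), for 0.1 s.
At the end, for the whole second after the job is handed in: Three sides upright within 5 degrees; master held still in the gripper, touching no part of the box: foot 4 to 18 mm above the board, within 6 mm of the middle in x and y, long sides aligned within 0.1 rad, tilt under 0.1 rad; cups and vase within 30 mm of their places (all of step 1 and z of master_mid in the frame of box_floor between 0.057 and 0.071 m and x of master_mid in the frame of box_floor between -0.006 and 0.006 m and y of master_mid in the frame of box_floor between -0.006 and 0.006 m and angle between the x axis of master_mid and the y axis of box_floor, either way round below 0.1 rad and angle between master_mid's own z axis and vertical below 0.1 rad and contact force between master and the fingers above 0.5 N and contact force between master and box below 0.05 N and linear speed of master below 0.02 m/s and distance of each of cup_a, cup_b, cup_c, vase from where it was at the start of the episode below 0.03 m); the arm keeps its last pose, push and grip.
It fails at once if a clay cup or the vase is shoved more than 30 mm or tipped over (distance of any of cup_a, cup_b, cup_c, vase from where it was at the start of the episode above 0.03 m or angle between any of cup_a, cup_b, cup_c, vase's own z axis and vertical above 0.5 rad).
It also fails if it takes over 72 s, if anything falls off the work surface, if the arm or the gripper's body presses on something with over 40 N, if the wrist force passes 120 N, or if a joint passes its speed limit or range.

### The arm

A 6-joint arm with a two-finger parallel gripper is mounted at the origin on the work surface. World frame = base frame: x ahead of the robot, y to its left, z up, the work surface at z = 0. Lengths are in mm, angles in degrees, forces in N, time in s.
With the tool pointing down it reaches from about 325 to 925 mm from the base axis. Payload 3.1 kg.
Tool frame: the origin (TCP) lies at the very end of the fingers, on their centre line; the grasp point (between the pads) lies grasp_offset behind it (grasp_offset is the distance from the TCP to the grasp point, in mm); z points along the fingers, x is the direction in which the jaws open and shut, and the axes are right-handed (so a half turn about z gives the same grasp; the last joint's range is limited). The gripper opens to 85 mm and grips with 20 to 120 N. Pads are 22 mm wide; open, the fingers measure 114 mm over their backs; the gripper's body (76 mm by 85 mm) begins 54 mm behind the grasp point. The pads swing forward as they close: fully open they stand 13 mm farther back than shut.
Start: joints at [66.738, 12.427, 92.441, -0, 75.132, -6.429], TCP at [180.976, 598.237, 231.3] pointing down, gripper open.
Joint ranges: [-157.48, 157.48], [-44.54, 120.13], [17.64, 146.25], [-64.5, 244.5], [7.68, 150.69], [-147.95, 147.95]. Speed limits (degrees/s): [159.86, 159.86, 180, 180, 180, 180].

### API

Orientations are given as [roll, pitch, yaw] about the fixed x, y, z axes, in that order (R = Rz(yaw) Ry(pitch) Rx(roll)).
In Python, from station import * gives the robot as it stands. Calls block until the motion is done:
- goto(position, orientation): joint-space move of the TCP to a pose.
- move_l(position, attitude=None, speed=150): straight line of the TCP; attitude=None keeps the orientation; speed is the mean speed in mm/s.
- move_j(angles): joint-space move.
- grip(opening, squeeze=None): finger opening in mm; squeeze is the grip in N (None keeps the last); returns when the fingers have stopped.
- wait(seconds).
- solve_ik(position, orientation): joint angles nearest the present ones, or None.
- get_obs(): the state.
- get_image(name): name is "scene" or "top" or "wrist"; returns the picture (400x640x3 uint8, red, green, blue); there is no depth.
- get_calibration(name): a dict with "fx", "fy", "cx", "cy" (pixels), "R" (3x3) and "t" (3): a world point X has camera coordinates R X + t; the wrist camera has in their place "mount" (4x4, takes a point from camera to tool coordinates, whose origin is the TCP and whose axes are the tool frame's). Camera axes: x right, y down, z forward; pixel columns grow to the right and rows downward; lengths in mm; the calibration is good to about 2 mm. A picture is of the moment at which its call begins: read the wrist's pose just before it. get_calibration takes no time and is no camera call.
A pose or a line that the arm cannot do raises Unreachable and nothing moves.
- sign_off(): hands the job in, once; it reports no verdict.
Trained networks look in the newest picture that a camera, given by its name, has taken for a name from the list of things; names that differ only in an ending like _2 or _b are one class to them, and where a whole thing is asked for, a point or a joint stands for the part that bears it (a point fixed in the world has none). Each returns a list of dicts, best first, with "score" (0 to 1); they miss things now and then, are a little off and sometimes report something else, mostly with a low value. They report only what shows in the picture. A call takes as long as a camera call.
- spot_in(name, camera): "extent" ([centre column, centre row, width, height] in pixels, round what is visible of it).
- regions_of(name, camera): "region" (400x640 bool, what is visible of it) and "extent" ([centre column, centre row, width, height] in pixels, round what is visible of it).
The state is a dict: "t": time; "joint_pos": joint angles; "qvel": joint speeds; "effort": joint torques, N m; "tcp_pos": TCP position; "ee_rot": TCP orientation; "wrist_force": force on the tool from outside, world axes, zero at the start; "moment": the same for the moment, N m; "grip_width": finger opening in mm.
Only numpy, scipy, OpenCV 4.12 (cv2) and the standard library are available. Lean on these libraries where they do the work, as an engineer would, in place of code of your own. Each camera call takes 0.05 s, during which the arm holds its last target.

## Working session

There is one attempt and no reset: what is moved stays moved. The work goes in short steps, each a Python script; the robot and the scene stay as the last script left them, time stands still between calls to the robot, and variables do not carry over. Pictures are saved under pics/ and viewed, and the job is handed in when it is done.

```bash
ls; mkdir -p pics; python3 - <<'E'
from station import *
import cv2
for n in ["scene","top","wrist"]:
    o=get_obs(); im=get_image(n); cv2.imwrite(f"pics/a_{n}.png",im[:,:,::-1])
    c=get_calibration(n); print(n,c)
print(get_obs())
try: print(grasp_offset)
except Exception as e: print(e)
E
```

```text
pics
scene {'fx': 429.1320465567142, 'fy': 429.1320465567142, 'cx': 316.3962846808697, 'cy': 202.2275645906287, 'R': array([[-0.49617565,  0.86818399, -0.00814172],
       [ 0.67008885,  0.3769658 , -0.63943547],
       [-0.55207849, -0.32272799, -0.76880166]]), 't': array([ 278.75697729, -347.49147073, 1353.53021371])}
top {'fx': 365.6943227942335, 'fy': 365.6943227942335, 'cx': 319.39266486594664, 'cy': 196.4998086727412, 'R': array([[ 0.05159759, -0.99865916,  0.00419109],
       [-0.97609006, -0.05131795, -0.21122183],
       [ 0.2111537 ,  0.00680765, -0.97742916]]), 't': array([-16.07614378, 582.71574322, 884.82127455])}
wrist {'fx': 358.55172876237856, 'fy': 358.55172876237856, 'cx': 317.01768196488837, 'cy': 200.8164671871171, 'mount': array([[ 9.99997549e-01, -2.20703035e-04, -2.20280495e-03,
        -3.25478204e-01],
       [ 8.09412409e-04,  9.62578195e-01,  2.71002885e-01,
        -6.83004440e+01],
       [ 2.06056085e-03, -2.71004004e-01,  9.62576015e-01,
        -1.43175308e+02],
       [ 0.00000000e+00,  0.00000000e+00,  0.00000000e+00,
         1.00000000e+00]])}
{'t': 0.15, 'joint_pos': array([ 6.67382984e+01,  1.24672048e+01,  9.25095420e+01, -6.14011668e-05,
        7.51317676e+01, -6.42772926e+00]), 'qvel': array([-0.05640732, -0.01513467, -0.23375623, -0.09125431, -0.00158984,
        0.06200147]), 'effort': array([-7.40328160e-04, -3.97447836e+01, -3.04412878e+01, -2.40590989e-04,
        5.87539762e-03,  3.69571160e-05]), 'tcp_pos': array([180.71752428, 597.63981292, 230.24428259]), 'ee_rot': array([-1.79987911e+02,  1.07838864e-01,  7.31660548e+01]), 'wrist_force': array([-0.1363786 , -0.0478404 ,  0.18579533]), 'moment': array([-0.04971502, -0.0237149 ,  0.02115515]), 'grip_width': 85.55126514419528}
18.700000000000003
```

View pics/a_scene.png

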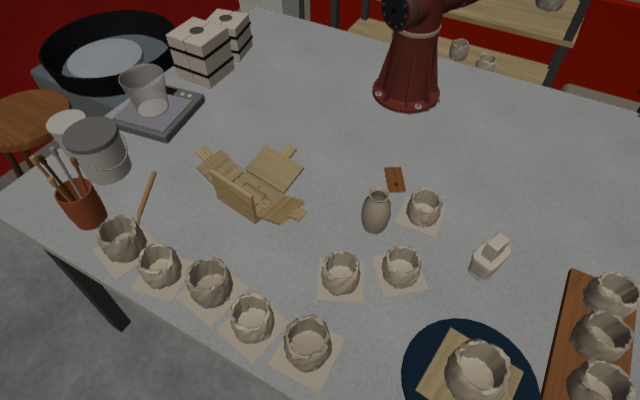

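View pics/a_top.png

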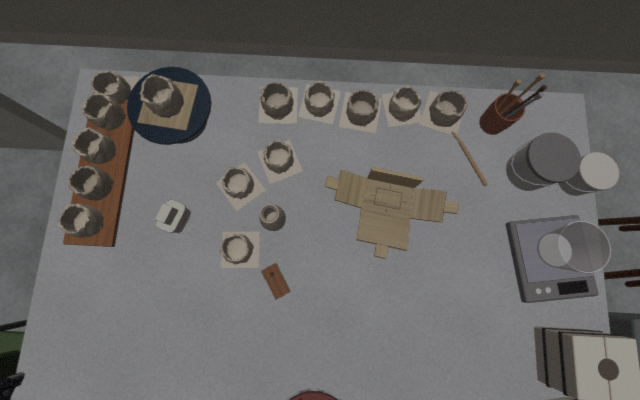

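View pics/a_wrist.png

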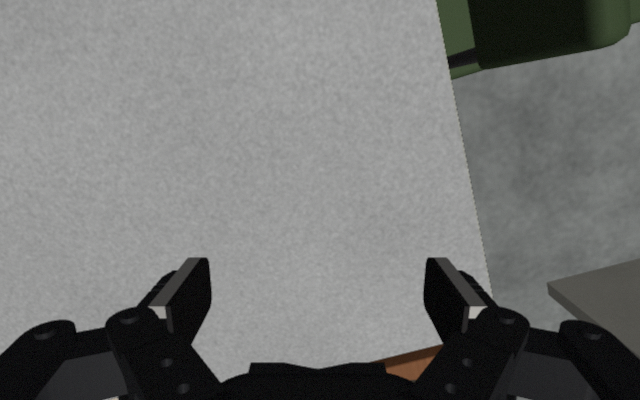

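```bash
cat > h.py <<'E'
from station import *
import numpy as np, cv2
from scipy.spatial.transform import Rotation as Ro
def cam(name,obs=None):
    c=get_calibration(name)
    K=np.array([[c['fx'],0,c['cx']],[0,c['fy'],c['cy']],[0,0,1]])
    if 'R' in c: return K,np.array(c['R']),np.array(c['t'])
    T=np.eye(4);T[:3,:3]=Ro.from_euler('xyz',obs['ee_rot'],degrees=True).as_matrix();T[:3,3]=obs['tcp_pos']
    M=np.linalg.inv(T@c['mount']); return K,M[:3,:3],M[:3,3]
def proj(C,X):
    K,R,t=C; p=(K@(R@np.atleast_2d(X).T+t[:,None])); return (p[:2]/p[2]).T
def back(C,uv,z):
    K,R,t=C; d=R.T@np.linalg.inv(K)@np.array([uv[0],uv[1],1.]); o=-R.T@t
    return o+d*(z-o[2])/d[2]
def tri(Cs,uvs):
    A=[];
    for (K,R,t),uv in zip(Cs,uvs):
        P=K@np.c_[R,t]; A+= [uv[0]*P[2]-P[0],uv[1]*P[2]-P[1]]
    A=np.array(A);A/=np.linalg.norm(A,axis=1)[:,None]
    v=np.linalg.svd(A)[2][-1]; return v[:3]/v[3]
E
python3 - <<'E'
from h import *
T=cam('top');S=cam('scene')
top=get_image('top');sc=get_image('scene')
for n in ["master_mid","side_front","side_left","side_right","tab_front","cup_a","vase"]:
    for c,C in (("top",T),("scene",S)):
        for d in spot_in(n,c)[:5]:
            e=np.array(d['extent']); print(n,c,round(d['score'],2),e.round(1), back(C,e[:2],40).round(0))
print('floor', back(T,(388,198),15), back(S,(256,188),15))
cv2.imwrite('pics/b1.png',cv2.resize(top[160:265,320:465],None,fx=5,fy=5,interpolation=cv2.INTER_CUBIC)[:,:,::-1])
cv2.imwrite('pics/b2.png',cv2.resize(top[130:270,140:300],None,fx=4,fy=4,interpolation=cv2.INTER_CUBIC)[:,:,::-1])
cv2.imwrite('pics/b3.png',cv2.resize(sc[140:230,190:310],None,fx=6,fy=6,interpolation=cv2.INTER_CUBIC)[:,:,::-1])
cv2.imwrite('pics/b4.png',cv2.resize(sc[220:300,450:530],None,fx=7,fy=7,interpolation=cv2.INTER_CUBIC)[:,:,::-1])
E
```

```text
master_mid top 0.83 [172.6 216.9  38.6  33.6] [513. 395.  40.]
side_front top 0.88 [383.  235.1  54.8  49.6] [ 494. -156.   40.]
side_front top 0.23 [280.9 162.3  42.9  44.3] [677. 123.  40.]
side_front top 0.15 [345.7 187.4  43.6  39.5] [616. -54.  40.]
side_front scene 0.77 [276.6 166.6  56.9  47.2] [ 505. -149.   40.]
side_front scene 0.65 [281.1 211.6  47.3  31.5] [623. -59.  40.]
side_left top 0.66 [392.2 213.6 133.5  92.2] [ 552. -179.   40.]
side_left top 0.56 [348.4 189.1  40.4  37.7] [612. -62.  40.]
side_left scene 0.92 [280.1 208.9  45.7  32.3] [617. -66.  40.]
side_right top 0.8 [435.  206.2  51.7  29.7] [ 577. -292.   40.]
side_right top 0.29 [271.  219.4  25.3  25.6] [520. 138.  40.]
side_right scene 0.57 [220.4 163.7  45.3  31.7] [ 567. -280.   40.]
tab_front top 0.65 [382.6 235.8  52.   49.8] [ 492. -155.   40.]
tab_front scene 0.88 [275.1 170.4  54.9  47.9] [ 518. -145.   40.]
cup_a top 0.77 [240.9 185.4  46.4  46.5] [607. 225.  40.]
cup_a top 0.76 [240.6 249.3  40.1  38.8] [438. 209.  40.]
cup_a top 0.69 [279.5 162.1  45.3  44.4] [677. 127.  40.]
cup_a top 0.66 [433.6 204.8  51.4  33.9] [ 581. -288.   40.]
cup_a scene 0.88 [418.2 211.2  47.3  49.3] [466. 217.  40.]
cup_a scene 0.85 [341.6 276.4  43.1  50.1] [705. 142.  40.]
cup_a scene 0.83 [399.2 271.4  58.1  52.3] [636. 241.  40.]
vase top 0.81 [271.  219.8  26.6  24.5] [519. 138.  40.]
vase scene 0.74 [375.5 210.4  28.2  46.3] [512. 130.  40.]
floor [ 598.60855548 -172.10019822   15.        ] [ 573.93883895 -167.89644921   15.        ]
```

View pics/b1.png

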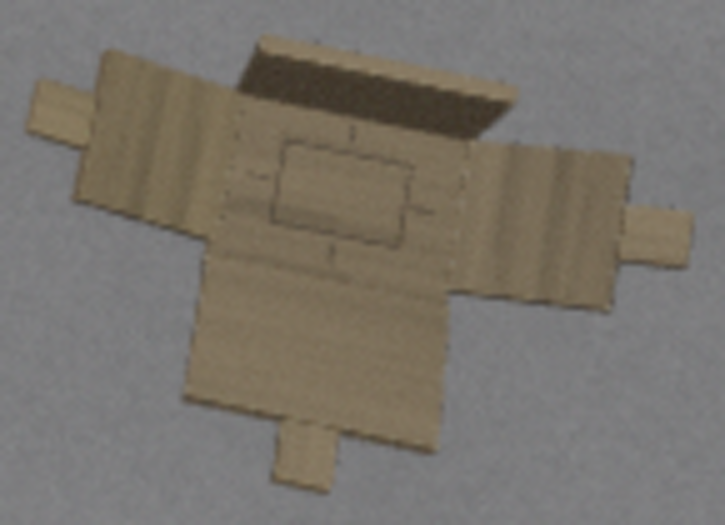

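View pics/b2.png

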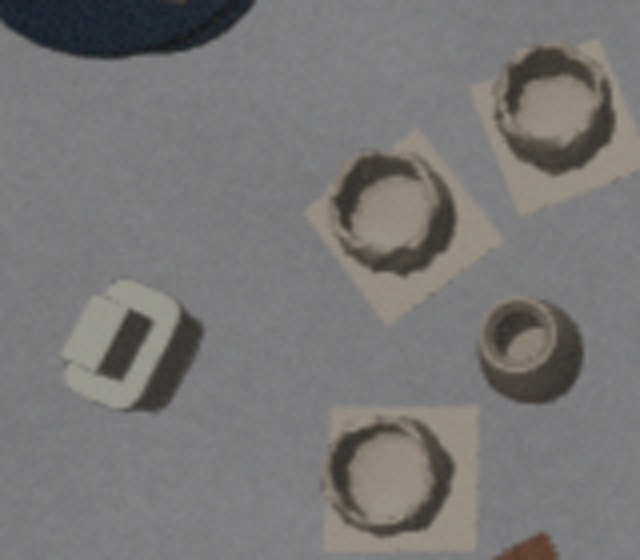

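View pics/b3.png

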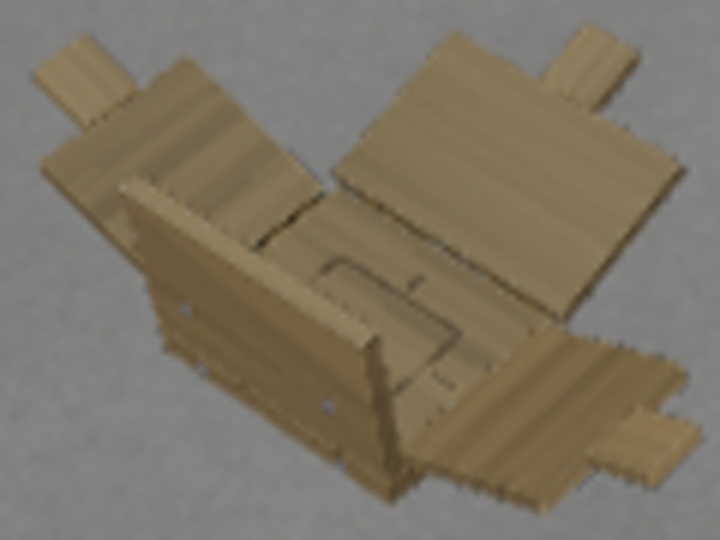

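View pics/b4.png

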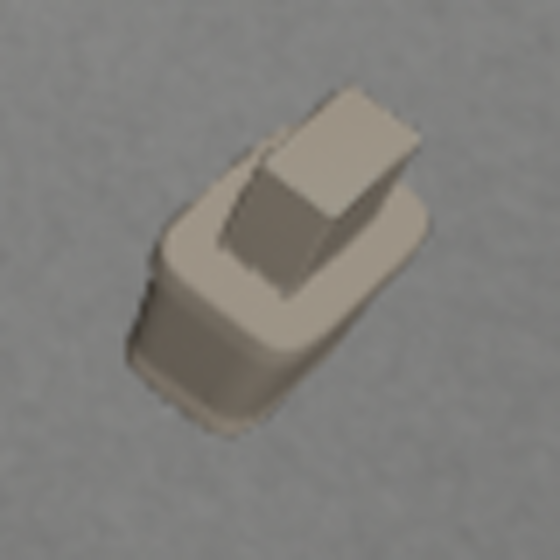

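```bash
cat > fit.py <<'E'
from h import *
from scipy.optimize import least_squares
T=cam('top');S=cam('scene')
def tp(u,v): return ((u+.5)/5-.5+320,(v+.5)/5-.5+160)
def sp(u,v): return ((u+.5)/6-.5+190,(v+.5)/6-.5+140)
def F(side,d,w,h): return (side,d,w,h)  # d outward from hinge, w along, h thickness
obs=[(T,tp(283,142),('w',23,35,0)),(T,tp(413,163),('w',23,-35,0)),(T,tp(402,247),('w',-23,-35,0)),(T,tp(273,220),('w',-23,35,0)),
(S,sp(340,258),('w',-23,-35,0)),(S,sp(460,332),('w',-23,35,0)),
(T,tp(262,36),('w',53,66,84)),(T,tp(518,88),('w',53,-66,84)),(S,sp(120,187),('w',53,-66,84)),(S,sp(372,345),('w',53,66,84)),
(T,tp(185,395),('f',84,66,10)),(T,tp(437,445),('f',84,-66,10)),(T,tp(274,480),('f',118,15,10)),(T,tp(328,489),('f',118,-15,10)),
(S,sp(455,32),('f',84,-66,10)),(S,sp(687,168),('f',84,66,10)),(S,sp(590,25),('f',118,-15,10)),(S,sp(638,55),('f',118,15,10)),
(T,tp(107,50),('l',84,42,10)),(T,tp(78,198),('l',84,-42,10)),(T,tp(38,81),('l',118,15,10)),(T,tp(27,131),('l',118,-15,10)),
(S,sp(690,372),('l',84,-42,10)),(S,sp(545,508),('l',84,42,10)),(S,sp(703,432),('l',118,-15,10)),(S,sp(655,484),('l',118,15,10)),
(T,tp(632,155),('r',84,42,10)),(T,tp(610,307),('r',84,-42,10)),(T,tp(692,210),('r',118,15,10)),(T,tp(688,266),('r',118,-15,10)),
(S,sp(190,58),('r',84,-42,10)),(S,sp(42,160),('r',84,42,10)),(S,sp(85,38),('r',118,-15,10)),(S,sp(33,75),('r',118,15,10))]
def pt(k,p):
    x,y,yaw,af,al,ar=p[:6]
    s,a,b,c=k
    if s=='w': q=np.array([a,b,c])
    else:
        g={'f':af,'l':al,'r':ar}[s]; o=a*np.cos(g)-c*np.sin(g); z=a*np.sin(g)+c*np.cos(g)
        q={'f':np.array([-53-o,b,z]),'l':np.array([b,66+o,z]),'r':np.array([b,-66-o,z])}[s]
    cy,sy=np.cos(yaw),np.sin(yaw)
    return np.array([x+cy*q[0]-sy*q[1],y+sy*q[0]+cy*q[1],15+q[2]])
if __name__=='__main__':
    def r(p): 
        out=[]
        for i,(C,uv,k) in enumerate(obs):
            off=p[6:8] if C is S else p[8:10]
            out+=list(proj(C,pt(k,p))[0]+off-uv)
        return np.r_[out,p[6:10]/2]
    s=least_squares(r,[595,-170,-.1,.1,.1,.1,0,0,0,0],loss='soft_l1')
    p=s.x; print(p[:2],np.degrees(p[2:6]),p[6:])
    e=np.array(r(p)[:-4]).reshape(-1,2)
    for (C,uv,k),q in zip(obs,e): print('T' if C is T else 'S',k,q.round(1))
    # master
    def mt(u,v): return ((u+.5)/4-.5+140,(v+.5)/4-.5+130)
    def ms(u,v): return ((u+.5)/7-.5+450,(v+.5)/7-.5+220)
    mo=[(T,mt(100,295),0),(T,mt(135,310),1),(T,mt(100,372),2),(T,mt(62,355),3),(S,ms(262,160),2),(S,ms(333,218),3),(S,ms(350,85),1),(S,ms(420,135),0)]
    cs=np.array([[22,13],[22,-13],[-22,-13],[-22,13]])
    def rm(q):
        out=[]
        c,s_=np.cos(q[2]),np.sin(q[2])
        for C,uv,i in mo:
            a=cs[i]; X=[q[0]+c*a[0]-s_*a[1],q[1]+s_*a[0]+c*a[1],106]
            off=p[6:8] if C is S else p[8:10]
            out+=list(proj(C,X)[0]+off-uv)
        return np.array(out)
    for y0 in (0,1,2,3,4,5):
        m=least_squares(rm,[500,390,y0]); print(m.cost,m.x[:2],np.degrees(m.x[2]))
    print(rm(m.x).reshape(-1,2).round(1))
E
python3 fit.py
```

```text
[ 597.29362756 -169.68909682] [-8.99363878 17.02244276 20.40974166 23.17870973] [ 0.27357204  0.54837635  0.81578021 -0.26231483]
T ('w', 23, 35, 0) [ 0.5 -0.5]
T ('w', 23, -35, 0) [-0.2  0.5]
T ('w', -23, -35, 0) [-0.8 -0.1]
T ('w', -23, 35, 0) [-0.4  0.1]
S ('w', -23, -35, 0) [0.5 0. ]
S ('w', -23, 35, 0) [0.7 0.6]
T ('w', 53, 66, 84) [-0.1 -0.8]
T ('w', 53, -66, 84) [ 0.3 -0.7]
S ('w', 53, -66, 84) [-0.   0.3]
S ('w', 53, 66, 84) [-1.5  0.7]
T ('f', 84, 66, 10) [-0.2  0.3]
T ('f', 84, -66, 10) [0.3 1. ]
T ('f', 118, 15, 10) [-0.  -0.2]
T ('f', 118, -15, 10) [0.9 0.5]
S ('f', 84, -66, 10) [-0. -0.]
S ('f', 84, 66, 10) [-0.2 -0.5]
S ('f', 118, -15, 10) [-0.1 -0.1]
S ('f', 118, 15, 10) [ 0.7 -0.2]
T ('l', 84, 42, 10) [-0.1 -0.4]
T ('l', 84, -42, 10) [-0.6  0.3]
T ('l', 118, 15, 10) [-0.  -0.6]
T ('l', 118, -15, 10) [-0.2  0.3]
S ('l', 84, -42, 10) [-0.3 -0.3]
S ('l', 84, 42, 10) [-0.2 -0.4]
S ('l', 118, -15, 10) [0.6 0.3]
S ('l', 118, 15, 10) [-0.1 -0.1]
T ('r', 84, 42, 10) [ 0.1 -0.3]
T ('r', 84, -42, 10) [0.  0.5]
T ('r', 118, 15, 10) [0.5 0. ]
T ('r', 118, -15, 10) [-0.2  0.1]
S ('r', 84, -42, 10) [-0.2 -0.4]
S ('r', 84, 42, 10) [-0.3  0.9]
S ('r', 118, -15, 10) [ 0.2 -0.4]
S ('r', 118, 15, 10) [-0.1 -0.2]
571.0596391798741 [511.81082379 392.47020345] -3.4141673228692224
571.059639351436 [511.81082279 392.47020322] -3.4139189914250005
571.0596399256904 [511.81082015 392.47020198] -3.4131696567303185
571.0596391795913 [511.81085725 392.47021897] 356.5769538499743
571.0596389259792 [511.81085589 392.47021833] 356.57734883261855
571.0596388126112 [511.81085519 392.47021794] 356.57753846585763
[[ -4.1   0.1]
 [ -2.4  -2.5]
 [  2.8  -0.2]
 [  1.7   2.8]
 [  8.2 -12.3]
 [ 10.7 -15. ]
 [-11.5  13.4]
 [ -8.6  12.2]]
```

```bash
sed -i 's/(S,ms(262,160),2),(S,ms(333,218),3),(S,ms(350,85),1),(S,ms(420,135),0)/(S,ms(262,160),1),(S,ms(333,218),0),(S,ms(350,85),2),(S,ms(420,135),3)/' fit.py; python3 fit.py | tail -15
```

```text
S ('r', 118, 15, 10) [-0.1 -0.2]
2.509472483972101 [512.35536043 392.53713176] -21.154517631125987
2.5094724839717593 [512.35536043 392.53713176] -21.154517979614646
2.5094724839698412 [512.35536043 392.53713176] -21.15452084778754
2.509472483979949 [512.35536041 392.53713174] 338.845470515872
2.5094724839703844 [512.35536042 392.53713175] 338.8454767695928
2.509472483969938 [512.35536044 392.53713175] 338.84547787033006
[[-0.9 -0.9]
 [-0.4 -0.4]
 [-0.4  0.4]
 [-0.3  0.3]
 [-1.1 -0.2]
 [-0.4 -0.1]
 [-0.4 -0.8]
 [ 0.5  0.1]]
```

```bash
cat > side.py <<'E'
from h import *
BX,BY,BW=597.3,-169.7,np.radians(-9.0)
A0={'f':17.0,'l':20.4,'r':23.2}
ex=np.array([np.cos(BW),np.sin(BW),0]);ey=np.array([-np.sin(BW),np.cos(BW),0]);ez=np.array([0,0,1.])
SD={'f':(-ex,53),'l':(ey,66),'r':(-ey,66)}
def geom(s,e=55.,flip=1):
    o,off=SD[s]; H=np.array([BX,BY,15.])+o*off
    e=np.radians(e); d=-np.cos(e)*o-np.sin(e)*ez; n=-np.sin(e)*o+np.cos(e)*ez
    y=-n*flip; x=np.cross(y,d); Rm=np.c_[x,y,d]
    rpy=Ro.from_matrix(Rm).as_euler('xyz',degrees=True)
    def tcp(a,extra=0):  # a deg ; tip position
        a_=np.radians(a); u=np.cos(a_)*o+np.sin(a_)*ez; L=12.
        if a_<e: p=H+118*u-11*n+L*d
        else: p=H+(118-L)*u-11*n
        return p
    return tcp,rpy,d,n,o
E
python3 - <<'E'
from side import *
for s in 'flr':
  for fl in (1,-1):
    tcp,rpy,d,n,o=geom(s,55,fl)
    a=A0[s]
    pts=[tcp(a)-8*n-80*d-0*o]+[tcp(x) for x in (a,45,60,75,90)]
    print(s,fl,rpy.round(1))
    for p in pts:
        q=solve_ik(list(p),list(rpy)); print('  ',p.round(0), None if q is None else np.round(q,0))
E
```

```text
f 1 [-145.    0.  -99.]
   [ 380. -135.   94.] None
   [ 431. -143.   33.] [-38.  -5. 145.  62.  19.   5.]
   [ 460. -148.   82.] [-36. -10. 141.  42.  23.  28.]
   [ 484. -152.  100.] [-34.  -9. 137.  37.  24.  35.]
   [ 509. -156.  111.] [-32.  -7. 134.  34.  24.  39.]
   [ 536. -160.  115.] [-30.  -4. 130.  32.  23.  42.]
f -1 [145.   0.  81.]
   [ 380. -135.   94.] None
   [ 431. -143.   33.] None
   [ 460. -148.   82.] None
   [ 484. -152.  100.] [ -34.   -9.  137.   37.   24. -145.]
   [ 509. -156.  111.] [ -32.   -7.  134.   34.   24. -141.]
   [ 536. -160.  115.] [ -30.   -4.  130.   32.   23. -138.]
l 1 [-145.    0.  171.]
   [633.  59. 101.] [  14.   32.   87.  -33.   78. -145.]
   [625.   7.  40.] [   9.   35.   91.  -35.   70. -144.]
   [621. -20.  82.] [   7.   30.   93.  -35.   72. -148.]
   [617. -43. 100.] None
   [613. -69. 111.] None
   [609. -96. 115.] None
l -1 [145.   0.  -9.]
   [633.  59. 101.] [ 14.  32.  87. -33.  78.  35.]
   [625.   7.  40.] [  9.  35.  91. -35.  70.  36.]
   [621. -20.  82.] [  7.  30.  93. -35.  72.  32.]
   [617. -43. 100.] [  5.  28.  94. -36.  72.  30.]
   [613. -69. 111.] [  3.  26.  95. -36.  71.  28.]
   [609. -96. 115.] [  1.  25.  96. -37.  70.  26.]
r 1 [-145.    0.   -9.]
   [ 561. -396.  106.] [-52.  40.  74.  25.  91. -48.]
   [ 570. -344.   45.] [-49.  41.  80.  26.  84. -49.]
   [ 574. -319.   82.] [-47.  37.  82.  27.  85. -47.]
   [ 577. -296.  100.] [-46.  35.  84.  27.  85. -45.]
   [ 581. -271.  111.] [-44.  32.  86.  28.  85. -44.]
   [ 586. -244.  115.] [-42.  31.  88.  29.  83. -43.]
r -1 [145.   0. 171.]
   [ 561. -396.  106.] [-52.  40.  74.  25.  91. 132.]
   [ 570. -344.   45.] [-49.  41.  80.  26.  84. 131.]
   [ 574. -319.   82.] [-47.  37.  82.  27.  85. 133.]
   [ 577. -296.  100.] [-46.  35.  84.  27.  85. 135.]
   [ 581. -271.  111.] [-44.  32.  86.  28.  85. 136.]
   [ 586. -244.  115.] [-42.  31.  88.  29.  83. 137.]
```

```bash
python3 - <<'E'
from side import *
for p,yaws in (((512,392,110),(69,-111)),((597,-170,150),(-9,171)),((450,-145,60),(81,-99)),((540,-160,110),(81,-99)),((625,0,60),(-9,171)),((609,-100,110),(-9,171)),((570,-340,60),(-9,171))):
    for y in yaws:
        q=solve_ik(list(p),[180,0,y]); print(p,y,None if q is None else np.round(q,0))
goto([500,380,330],[180,0,69])
o=get_obs();im=get_image('wrist');print(o['t'],o['tcp_pos'],o['ee_rot'])
np.save('o1.npy',np.r_[o['tcp_pos'],o['ee_rot']])
cv2.imwrite('pics/c1.png',im[:,:,::-1])
print([(round(d['score'],2),np.round(d['extent'],1)) for d in spot_in('master_mid','wrist')])
E
```

```text
(512, 392, 110) 69 [ 31.  22.  95.  -0.  64. -38.]
(512, 392, 110) -111 [ 31.  22.  95.   0.  64. 142.]
(597, -170, 150) -9 [-22.  16.  97.  -0.  67. -13.]
(597, -170, 150) 171 None
(450, -145, 60) 81 [ -26.    7.  119.   -0.   54. -107.]
(450, -145, 60) -99 [-26.   7. 119.  -0.  54.  73.]
(540, -160, 110) 81 [ -24.   13.  106.    0.   61. -105.]
(540, -160, 110) -99 [-24.  13. 106.  -0.  61.  75.]
(625, 0, 60) -9 [-6. 23. 99. -0. 58.  3.]
(625, 0, 60) 171 None
(609, -100, 110) -9 [-16.  19.  99.  -0.  63.  -7.]
(609, -100, 110) 171 None
(570, -340, 60) -9 [-37.  27.  93.  -0.  60. -28.]
(570, -340, 60) 171 None
2.4333 [499.00659114 380.77297347 329.41006523] [-1.79931866e+02  2.50557003e-02  6.90766430e+01]
[(0.67, array([332.1, 168.8,  45.1,  65.7]))]
```

View pics/c1.png

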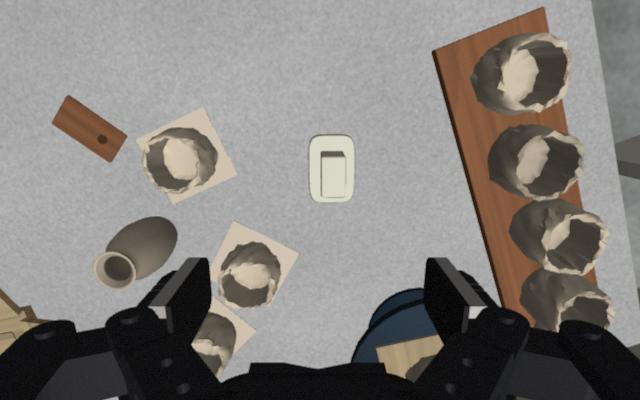

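```bash
cat > push.py <<'E'
from side import *
def tabpt(s,a,dd=106.,h=5.):
    o,off=SD[s]; a=np.radians(a)
    return np.array([BX,BY,15.])+o*(off+dd*np.cos(a)-h*np.sin(a))+ez*(dd*np.sin(a)+h*np.cos(a))
YAW={'f':-99.,'l':-9.,'r':-9.}
DOWN=14.
def st(tag=''):
    o=get_obs(); print(tag,round(o['t'],2),o['tcp_pos'].round(1),'F',o['wrist_force'].round(1),'w',round(o['grip_width'],1)); return o
E
python3 - <<'E'
from push import *
im=cv2.imread('pics/c1.png'); cv2.imwrite('pics/c1z.png',cv2.resize(im[120:220,280:390],None,fx=6,fy=6,interpolation=cv2.INTER_CUBIC))
s='f'; p=tabpt(s,A0[s])-ez*DOWN; r=[180,0,YAW[s]]
goto(list(p+ez*110),r)
grip(50)
o=get_obs();im=get_image('wrist');C=cam('wrist',o)
v=im.copy()
for dd in (84,118):
    for w in (-15,15):
        t=np.cross(ez,SD[s][0])
        q=proj(C,tabpt(s,A0[s],dd,10)+t*w)[0]; cv2.circle(v,(int(q[0]),int(q[1])),2,(255,0,0),-1)
cv2.imwrite('pics/d1.png',v[:,:,::-1]); st()
E
```

```text
5.04 [ 446.3 -145.7  146.8] F [-0.2 -0.1  1. ] w 50.3
```

View pics/d1.png

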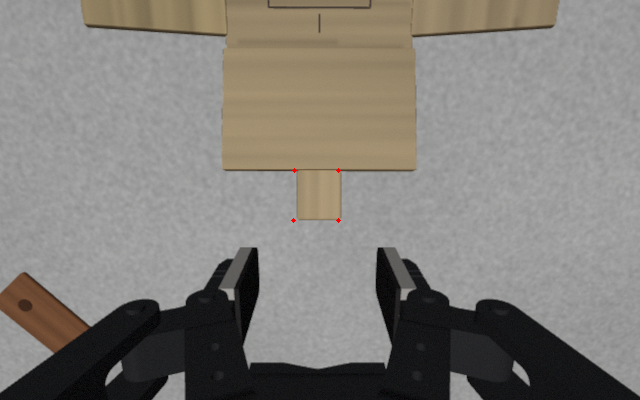

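View pics/c1z.png

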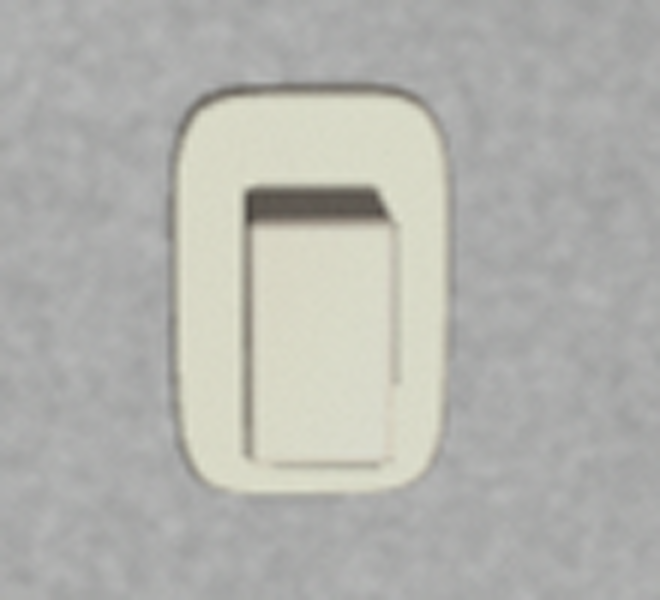

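```bash
cat >> push.py <<'E'
def raise_side(s):
    a=A0[s]; r=[180,0,YAW[s]]; D=ez*DOWN
    p=tabpt(s,a)-D
    move_l(list(p),r,speed=120); st('down')
    grip(20,20); st('gripped')
    for b in list(np.arange(a+8,88,8))+[90]:
        move_l(list(tabpt(s,b)-D),r,speed=100)
        st(f'{b:.0f}')
    o,_=SD[s]
    for k in (2,4,6):
        move_l(list(tabpt(s,90)-D-o*k),r,speed=40); ob=st(f'in{k}')
        if abs(ob['wrist_force']@o)>10: break
E
python3 - <<'E'
from push import *
r=np.load('o1.npy'); C=cam('wrist',{'tcp_pos':r[:3],'ee_rot':r[3:]}); print('plug',back(C,(333.3,177.1),106))
raise_side('f')
cv2.imwrite('pics/d2.png',get_image('scene')[:,:,::-1])
E
```

```text
plug [513.14161363 394.57877654 106.        ]
down 6.11 [ 447.  -146.1   37.5] F [ 1.  -0.8  0. ] w 49.8
gripped 6.41 [ 447.  -146.6   37.7] F [-0.6 -2.   0.6] w 29.6
25 6.71 [ 452.7 -147.5   50.9] F [-0.8 -4.1  2.2] w 29.3
33 7.01 [ 460.  -148.7   63. ] F [-0.8 -6.5  0.6] w 29.4
41 7.31 [ 469.  -150.1   74. ] F [-2.5 -5.3  0.4] w 29.5
49 7.61 [ 479.4 -151.7   83.7] F [-1.6 -6.7  0.5] w 29.7
57 7.91 [ 491.2 -153.6   91.8] F [-1.6 -6.1 -0.5] w 29.1
65 8.21 [ 504.3 -155.7   98.3] F [-2.  -5.2 -0. ] w 29.9
73 8.51 [ 518.2 -158.   103. ] F [-1.3 -5.4  0.2] w 29.5
81 8.81 [ 532.6 -160.3  105.7] F [-0.8 -6.2  0.7] w 29.8
90 9.12 [ 549.2 -163.   106.4] F [-1.7 -5.4  1. ] w 29.6
in2 9.38 [ 550.5 -163.2  106.4] F [-3.  -5.7  2.2] w 29.5
in4 9.62 [ 552.1 -163.4  106.3] F [-2.5 -5.4  3.1] w 29.6
in6 9.88 [ 554.  -163.7  106.2] F [-2.7 -6.5  2.1] w 29.4
```

View pics/d2.png

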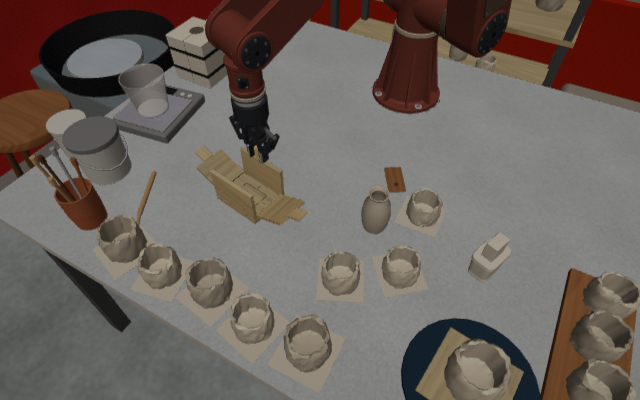

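```bash
cat >> push.py <<'E'
def press(s,ks,lim=8):
    o,_=SD[s]; D=ez*DOWN
    for k in ks:
        move_l(list(tabpt(s,90)-D-o*k),[180,0,YAW[s]],speed=40); ob=st(f'in{k}')
        if abs(ob['wrist_force']@o)>lim: break
E
python3 - <<'E'
from push import *
press('f',(8,10,12))
sc=get_image('scene');tp=get_image('top')
cv2.imwrite('pics/d3.png',np.hstack([cv2.resize(sc[110:230,190:310],None,fx=3.3,fy=5,interpolation=cv2.INTER_CUBIC),cv2.resize(tp[150:250,330:450],None,fx=3.3,fy=6,interpolation=cv2.INTER_CUBIC)])[:,:,::-1])
E
```

```text
in8 10.18 [ 555.8 -164.   106.1] F [-3.3 -5.9  2.2] w 29.5
in10 10.43 [ 557.3 -164.3  105.9] F [-4.2 -5.8  1.9] w 29.5
in12 10.68 [ 557.4 -164.3  105.8] F [-9.8 -5.1  5.4] w 29.4
```

View pics/d3.png

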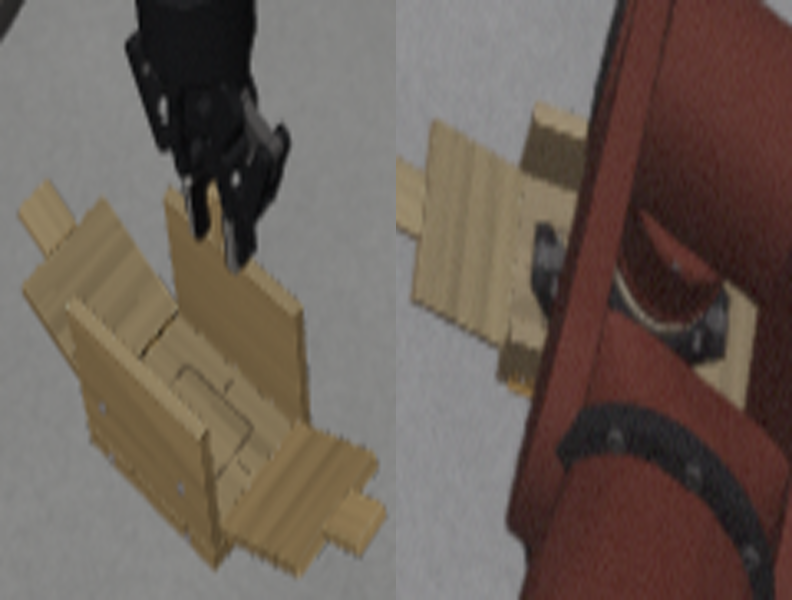

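```bash
cat > view.py <<'E'
from push import *
def ov(name,fn,pts,obs=None,crop=None,sc=1):
    C=cam(name,obs); im=get_image(name); v=im.copy()
    for X in pts:
        q=proj(C,X)[0]; cv2.circle(v,(int(round(q[0])),int(round(q[1]))),1,(255,0,0),-1)
    if crop: a,b,c,d=crop; v=v[a:b,c:d]
    v=cv2.resize(v,None,fx=sc,fy=sc,interpolation=cv2.INTER_CUBIC)
    cv2.imwrite(fn,v[:,:,::-1]); return im
def B(x,y,z): return np.array([BX,BY,15.])+ex*x+ey*y+ez*z
E
python3 - <<'E'
from view import *
grip(60); st('open')
o=get_obs(); p=o['tcp_pos']
move_l([p[0],p[1],200],[180,0,-99],speed=150)
s='l'; p=tabpt(s,A0[s])-ez*DOWN
goto(list(p+ez*150),[180,0,YAW[s]]); grip(50)
pts=[B(sx*23,sy*35,0) for sx in(-1,1) for sy in (-1,1)]+[B(-43,y,84) for y in (-66,-15,15,66)]+[B(-53,y,84) for y in (-66,-15,15,66)]+[B(x,y,84) for x in (43,53) for y in (-66,66)]+[B(x,y,118) for x in (-43,-53) for y in (-15,15)]
pts+=[tabpt(s,A0[s],dd,10)+ex*w for dd in (84,118) for w in (-15,15)]
ov('top','pics/e1.png',pts,None,(150,260,310,470),5)
o=st(); ov('wrist','pics/e2.png',pts,o)
ov('scene','pics/e3.png',pts,None,(110,240,180,320),5)
E
```

```text
open 11.18 [ 561.8 -163.5  106.7] F [-0.1 -0.2  0.1] w 60.1
 13.44 [622.9  -8.6 192.8] F [-0.2 -0.6 -1.1] w 50.2
```

View pics/e1.png

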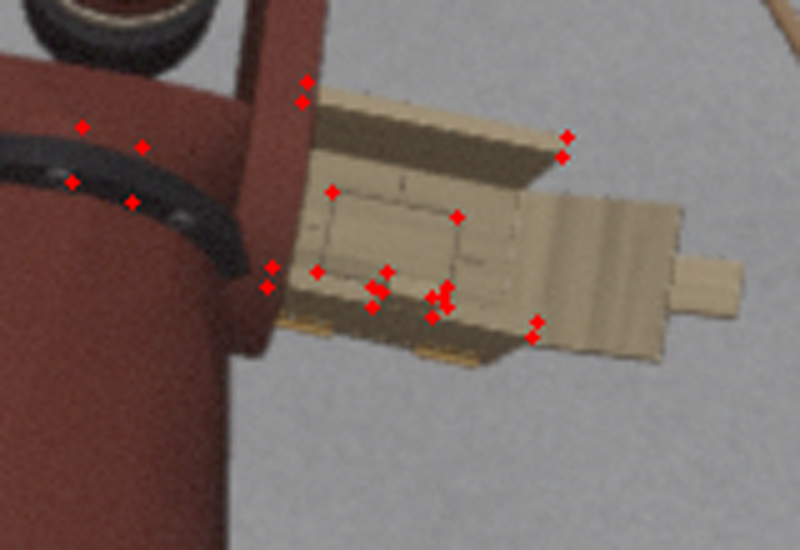

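View pics/e2.png

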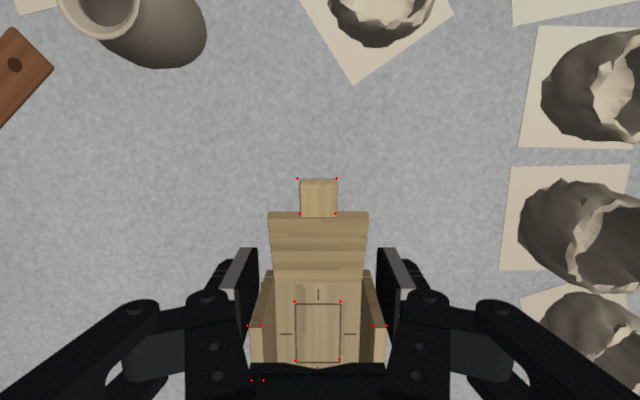

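View pics/e3.png

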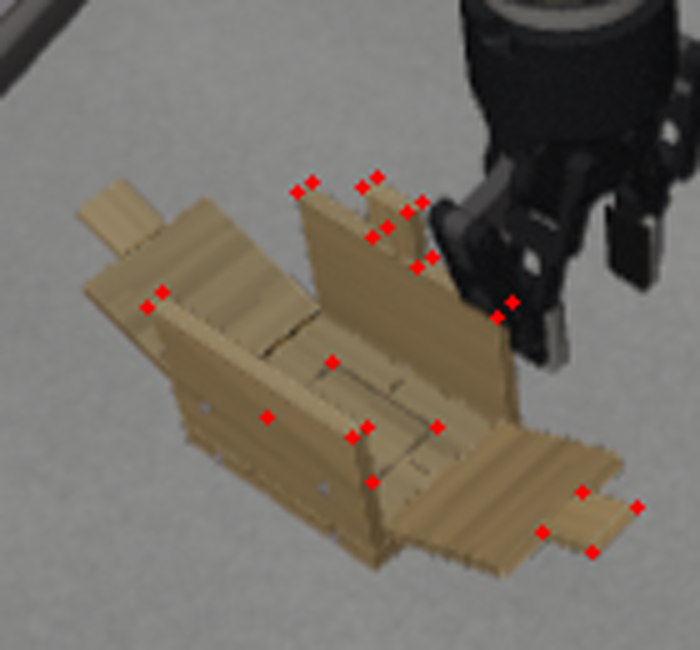

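```bash
sed -i 's/for k in (2,4,6):/for k in ():/' push.py; python3 - <<'E'
from view import *
raise_side('l'); press('l',range(3,19,3))
grip(60); o=st('open'); p=o['tcp_pos']
move_l([p[0],p[1],200],[180,0,-9],speed=150)
s='r'; p=tabpt(s,A0[s])-ez*DOWN
goto(list(p+ez*150),[180,0,YAW[s]]); grip(50)
pts=[tabpt(s,A0[s],dd,10)+ex*w for dd in (84,118) for w in (-15,15)]
o=st(); ov('wrist','pics/f2.png',pts,o)
pts+=[tabpt('l',90,dd,10)+ex*w for dd in (84,118) for w in (-15,15)]
ov('scene','pics/f3.png',pts,None,(110,240,180,320),5)
E
```

```text
down 14.94 [623.9  -8.2  43.8] F [0.1 0.4 0.1] w 49.9
gripped 15.24 [623.8  -8.1  43.6] F [1.5 0.8 1.7] w 29.7
28 15.54 [622.7 -15.2  56.5] F [ 2.1 -0.9 -0.8] w 29.5
36 15.84 [621.2 -23.7  68.2] F [ 3.  -0.8 -0.4] w 29.6
44 16.14 [619.6 -33.5  78.8] F [ 4.7 -2.9 -2.1] w 29.5
52 16.44 [617.8 -44.6  87.9] F [ 4.4 -2.3 -1.7] w 29.3
60 16.74 [615.8 -57.   95.5] F [ 4.3 -1.9 -1.9] w 29.5
68 17.04 [613.7 -70.2 101.3] F [ 4.5 -0.8 -1.1] w 29.4
76 17.34 [611.4 -84.1 105.2] F [ 5.7 -0.4 -0.6] w 29.5
84 17.64 [609.1 -98.6 107.3] F [ 4.5 -0.1 -0.2] w 29.3
90 17.89 [ 607.4 -109.1  107.4] F [4.9 0.1 0.8] w 29.6
in3 18.14 [ 607.  -111.6  107.4] F [5.2 0.3 1.4] w 29.6
in6 18.39 [ 606.5 -114.2  107.2] F [6.  1.6 0.5] w 29.7
in9 18.64 [ 606.5 -114.4  107.2] F [7.4 8.4 1.5] w 29.3
open 19.04 [ 604.3 -118.3  106.2] F [ 0.1  0.8 -0.5] w 60.1
 20.93 [ 572.6 -327.6  197.5] F [-0.2 -0.9  0.4] w 50.0
```

View pics/f2.png

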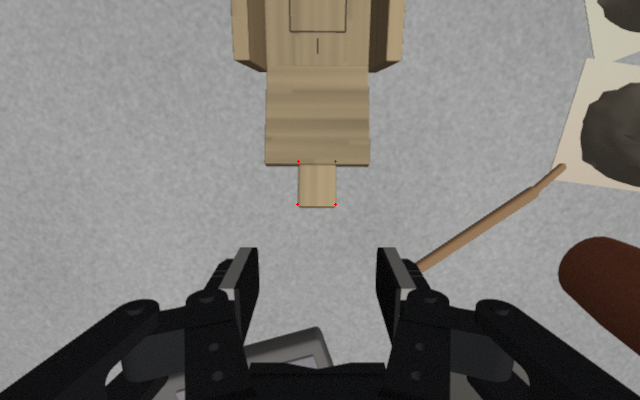

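View pics/f3.png

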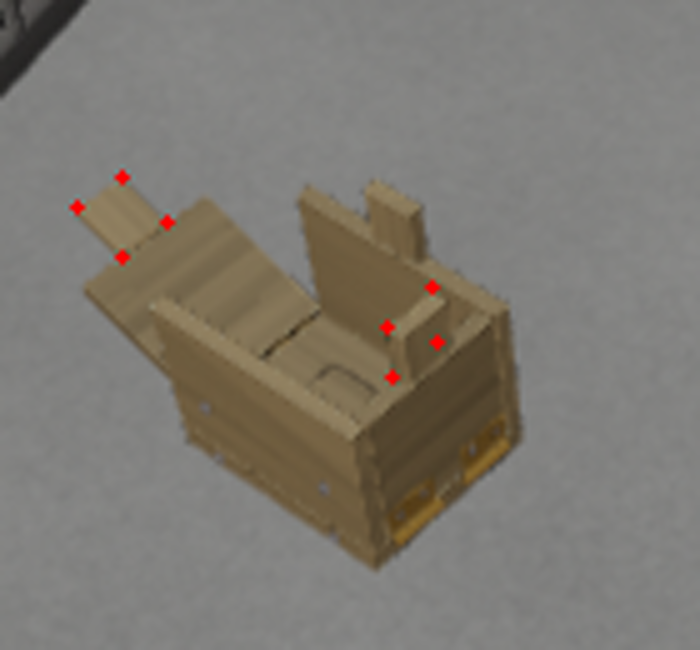

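```bash
python3 - <<'E'
from view import *
raise_side('r'); press('r',range(3,19,3))
grip(60); o=st('open'); p=o['tcp_pos']
move_l([p[0],p[1],250],[180,0,-9],speed=150)
# view over box: camera sits 68mm toward -tool y ; tool y for yaw -9 roll180 = -ey
goto(list(B(0,-75,330)),[180,0,-9]); wait(0.3)
pts=[B(sx*23,sy*35,0) for sx in(-1,1) for sy in (-1,1)]+[B(-43,y,84) for y in (-56,56)]+[B(43,y,84) for y in (-56,56)]+[tabpt(s,90,118,h)+t*w for s,t in (('r',ex),('l',ex),('f',ey)) for h in (0,10) for w in (-15,15)]
o=st(); np.save('o2.npy',np.r_[o['tcp_pos'],o['ee_rot']]); im=ov('wrist','pics/g2.png',pts,o); cv2.imwrite('pics/g2raw.png',im[:,:,::-1])
ov('scene','pics/g3.png',pts,None,(110,240,180,320),5)
E
```

```text
down 22.43 [ 572.9 -329.7   48.6] F [-0.7 -0.2 -0.7] w 50.2
gripped 22.73 [ 572.1 -329.8   48.2] F [-1.4 -0.6  2.9] w 29.5
31 23.03 [ 573.4 -321.9   60.7] F [-1.6 -0.7  1. ] w 29.7
39 23.33 [ 574.9 -312.4   72.1] F [-0.9 -0.   1.1] w 29.4
47 23.63 [ 576.6 -301.5   82.2] F [1.  1.2 0.3] w 29.5
55 23.93 [ 578.4 -289.8   90.8] F [ 2.   1.9 -3. ] w 29.4
63 24.23 [ 580.4 -277.1   97.8] F [ 4.   0.5 -3.3] w 29.3
71 24.53 [ 582.6 -263.7  103.1] F [ 3.6 -0.2 -3.4] w 29.2
79 24.83 [ 584.8 -249.6  106.4] F [ 2.2  0.3 -2.3] w 29.5
87 25.13 [ 587.2 -235.1  107.8] F [2.8 0.  0.3] w 29.0
90 25.38 [ 588.  -230.2  107.7] F [ 1.3 -1.4  2.4] w 29.0
in3 25.63 [ 588.5 -227.2  107.5] F [ 0.5 -1.5  2.7] w 29.6
in6 25.88 [ 589.  -224.2  107.3] F [ 1.4 -2.9  2.9] w 29.7
in9 26.13 [ 589.  -224.   107.3] F [-0.  -9.6  1.5] w 29.5
open 26.53 [ 588.6 -220.   106.2] F [ 0.2  0.9 -0. ] w 60.0
 28.41 [ 584.9 -243.1  342.7] F [-0.3  0.3 -1.1] w 60.0
```

View pics/g2.png

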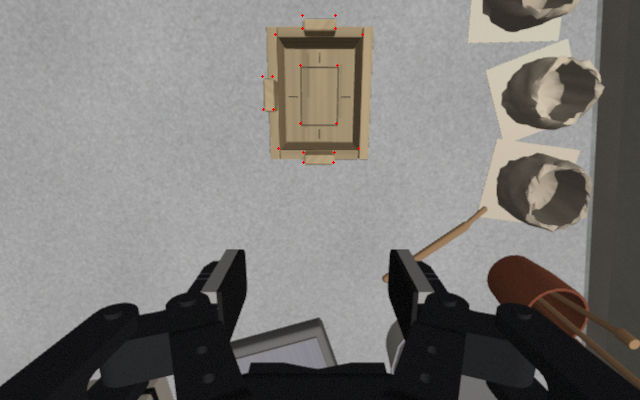

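View pics/g3.png

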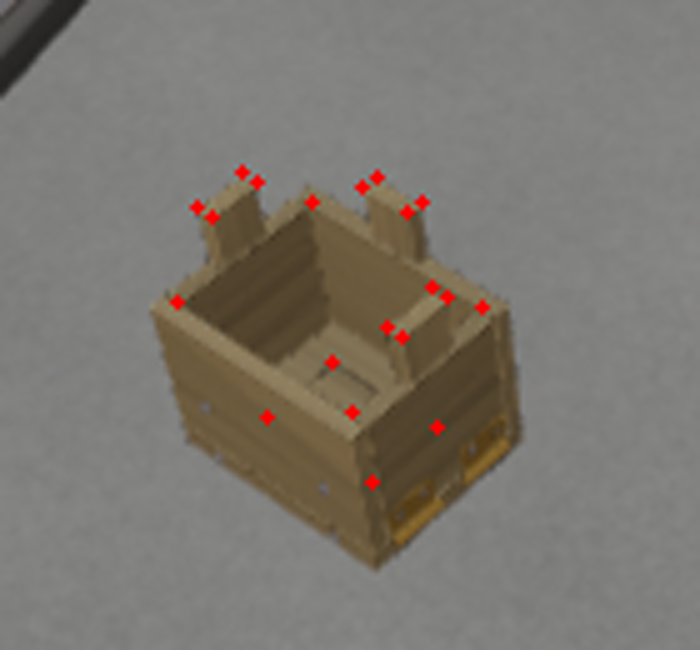

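```bash
python3 -c "
import cv2
a=cv2.imread('pics/g2raw.png')[10:170,255:385];b=cv2.imread('pics/g2.png')[10:170,255:385]
import numpy as np
cv2.imwrite('pics/g2z.png',cv2.resize(np.hstack([a,b]),None,fx=3,fy=3,interpolation=cv2.INTER_CUBIC))"
```

```text
(no output)
```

View pics/g2z.png

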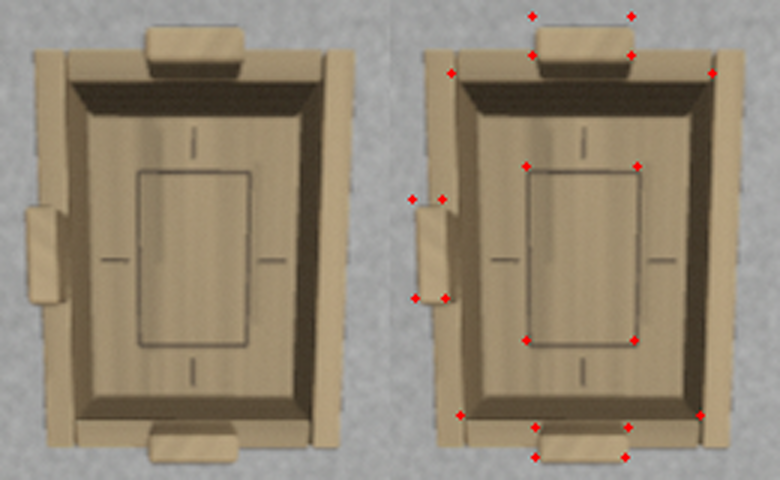

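```bash
python3 - <<'E'
from view import *
goto([512.8,393.6,260],[180,0,68.85])
o=get_obs();im=get_image('wrist');cv2.imwrite('pics/h1.png',im[:,:,::-1])
move_l([512.8,393.6,110],[180,0,68.85],speed=150); o=st()
im=get_image('scene');cv2.imwrite('pics/h2.png',cv2.resize(im[180:320,420:560],None,fx=4,fy=4,interpolation=cv2.INTER_CUBIC)[:,:,::-1])
im=get_image('wrist');cv2.imwrite('pics/h3.png',im[:,:,::-1])
E
```

```text
32.02 [513.8 394.2 111.4] F [ 0.1 -0.   0.2] w 59.9
```

View pics/h1.png

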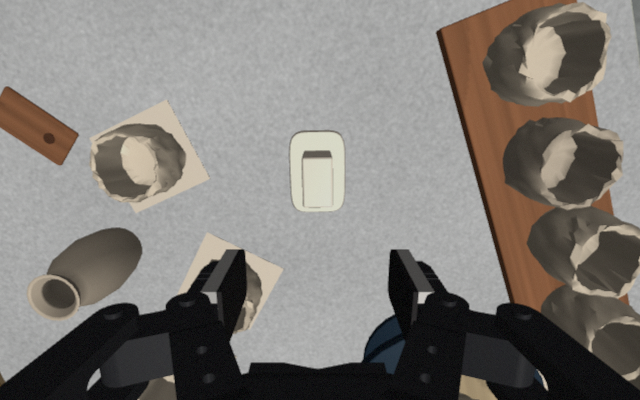

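View pics/h2.png

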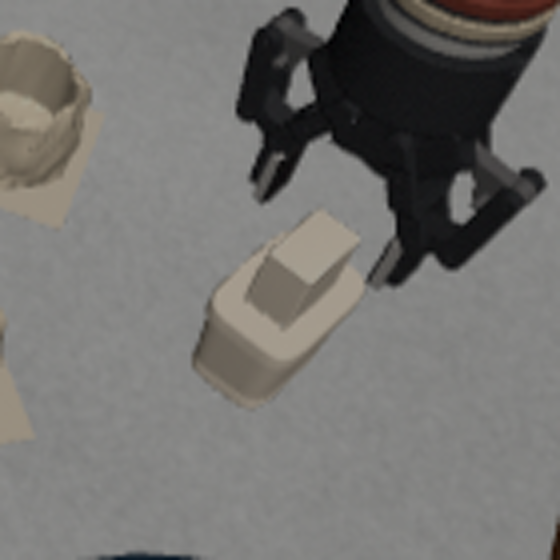

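View pics/h3.png

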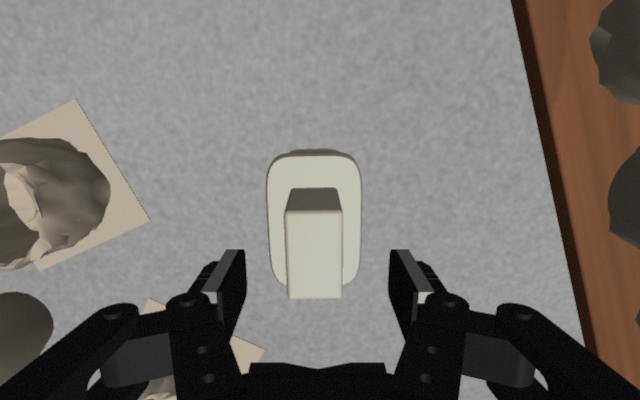

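```bash
python3 - <<'E'
from view import *
o=get_obs();C=cam('wrist',o);print(o['ee_rot'],back(C,(313.5,254.5),106))
move_l([512.8,393.6,68],[180,0,68.85],speed=80); st('down')
grip(15,60); o=st('grip')
p=o['tcp_pos']
im=get_image('scene');cv2.imwrite('pics/i0.png',cv2.resize(im[180:320,420:560],None,fx=4,fy=4,interpolation=cv2.INTER_CUBIC)[:,:,::-1])
move_l([p[0],p[1],90],[180,0,68.85],speed=60); st('lift')
move_l([p[0],p[1],255],[180,0,68.85],speed=120); st('lift')
im=get_image('scene');cv2.imwrite('pics/i1.png',im[:,:,::-1])
E
```

```text
[ 1.79891643e+02 -1.41461201e-01  6.88512973e+01] [511.97600414 392.63789884 106.        ]
down 32.79 [512.7 393.5  67.5] F [ 0.7  0.6 -0.2] w 60.1
grip 33.19 [513.4 393.8  68.9] F [-0.5 -0.8  1.4] w 25.7
lift 33.76 [513.5 393.9  90.4] F [-0.1 -0.1 -3.9] w 25.1
lift 35.28 [512.8 393.4 253.5] F [-0.1  0.  -3.2] w 25.6
```

View pics/i0.png

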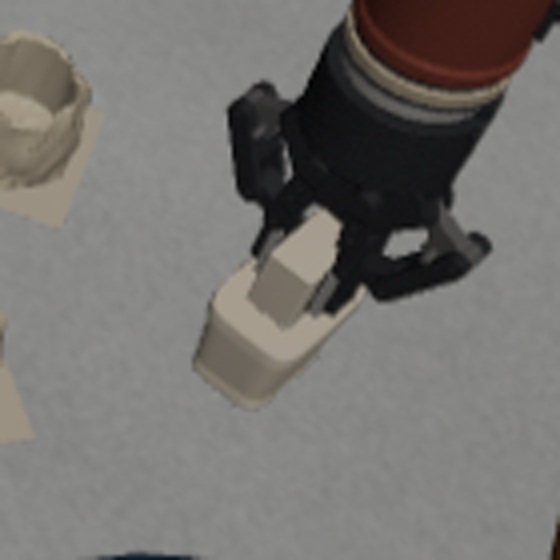

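View pics/i1.png

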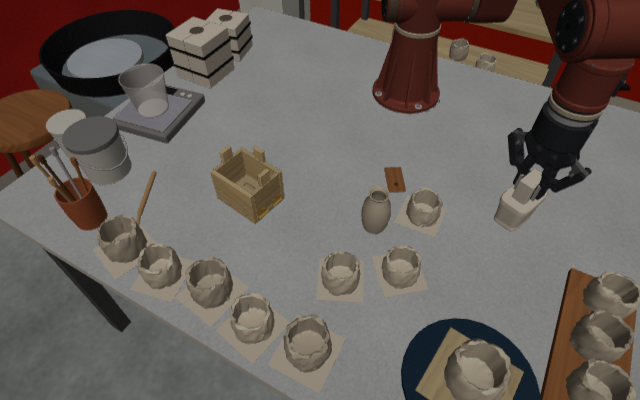

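```bash
python3 - <<'E'
from view import *
move_l([597.5,-169.5,255],[180,0,-9],speed=170); wait(.2); o=st('over'); print(o['ee_rot'])
im=get_image('scene');cv2.imwrite('pics/j1.png',cv2.resize(im[60:240,150:350],None,fx=3.3,fy=3.3,interpolation=cv2.INTER_CUBIC)[:,:,::-1])
im=get_image('top');cv2.imwrite('pics/j2.png',cv2.resize(im[120:280,300:480],None,fx=3.5,fy=3.5,interpolation=cv2.INTER_CUBIC)[:,:,::-1])
im=get_image('wrist');cv2.imwrite('pics/j3.png',im[:,:,::-1])
E
```

```text
over 39.03 [ 597.5 -169.3  255. ] F [-0.7  0.1 -3.1] w 25.8
[-1.79997335e+02 -1.66938824e-03 -8.98894556e+00]
```

View pics/j1.png

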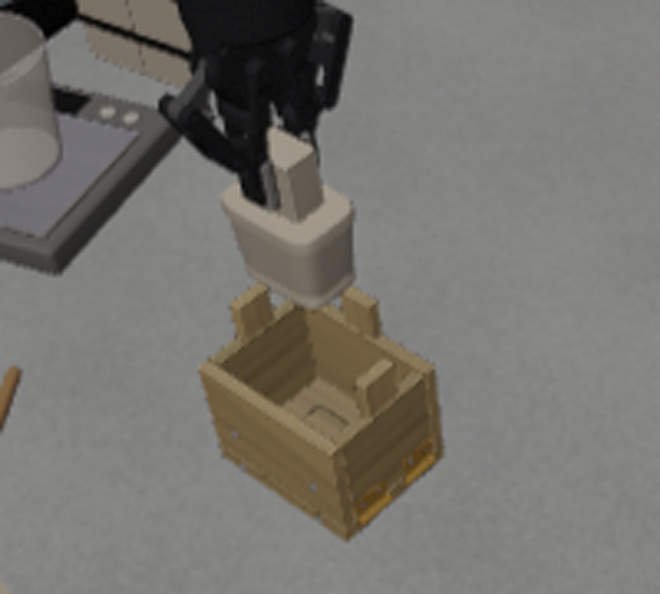

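View pics/j2.png

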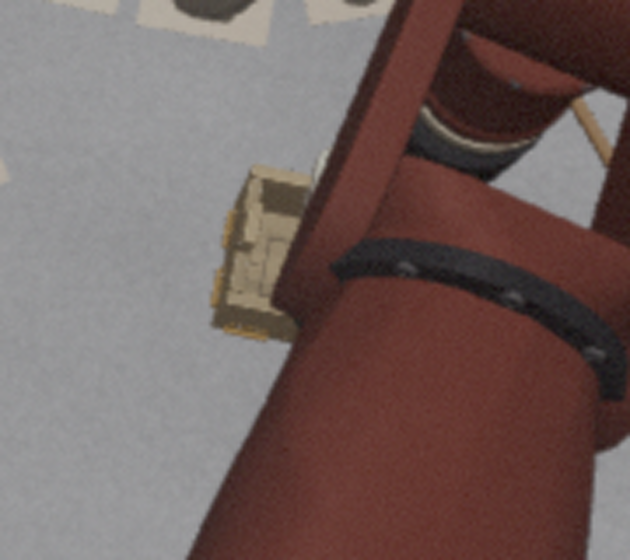

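View pics/j3.png

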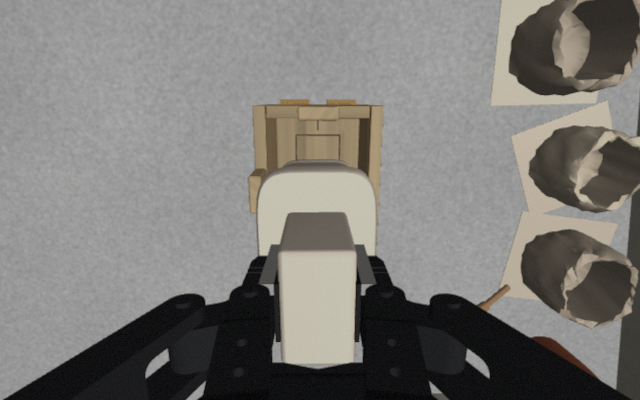

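```bash
cat > mo.py <<'E'
from view import *
def M(cx,cy,foot,yaw=np.radians(81)):
    a=np.array([np.cos(yaw),np.sin(yaw),0]);b=np.array([-a[1],a[0],0]); P=[]
    for (l,w,h) in ((35,23,0),(40,27,62),(22,13,62),(22,13,106)):
        P.append([np.array([cx,cy,foot+h])+a*l*sx+b*w*sy for sx,sy in((1,1),(1,-1),(-1,-1),(-1,1))])
    return P
def draw(name,fn,P,obs,crop,sc):
    C=cam(name,obs); im=get_image(name); y0,y1,x0,x1=crop
    v=cv2.resize(im[y0:y1,x0:x1],None,fx=sc,fy=sc,interpolation=cv2.INTER_CUBIC)
    for i,ring in enumerate(P):
        q=proj(C,np.array(ring)); q=(q+.5-[x0,y0])*sc-.5
        cv2.polylines(v,[q.round().astype(int)],True,[(255,0,0),(0,255,0),(255,255,0),(0,200,255)][i%4],1)
    cv2.imwrite(fn,v[:,:,::-1])
E
python3 - <<'E'
from mo import *
o=st(); P=M(o['tcp_pos'][0],o['tcp_pos'][1],o['tcp_pos'][2]-68)
box=[[B(sx*43,sy*56,84) for sx,sy in((1,1),(1,-1),(-1,-1),(-1,1))],[B(sx*53,sy*66,84) for sx,sy in((1,1),(1,-1),(-1,-1),(-1,1))]]
draw('scene','pics/k1.png',P+box,None,(80,235,180,310),5)
draw('wrist','pics/k2.png',P+box,o,(80,380,220,420),2)
E
```

```text
39.18 [ 597.5 -169.4  255. ] F [ 0.4 -0.5 -2.6] w 25.5
```

View pics/k1.png

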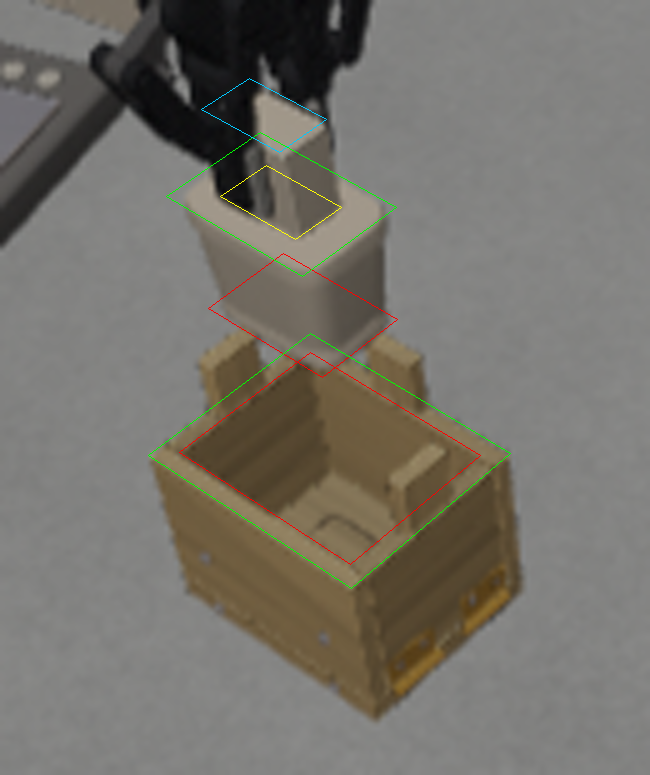

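View pics/k2.png

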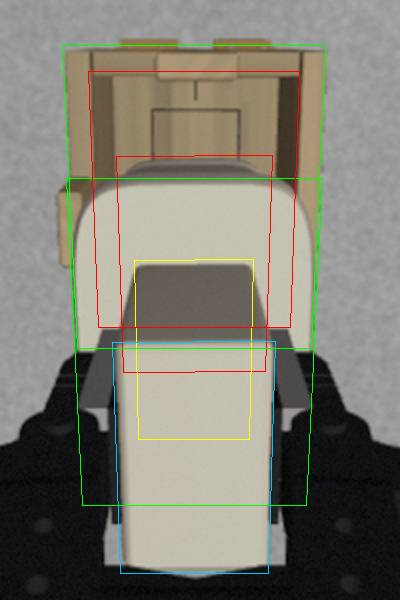

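```bash
python3 - <<'E'
from mo import *
C=cam('scene'); im=cv2.imread('pics/a_scene.png'); P=M(512.6,393,0,np.radians(-21.15)); x0,y0,sc=440,215,6
v=cv2.resize(im[y0:y0+80,x0:x0+90],None,fx=sc,fy=sc,interpolation=cv2.INTER_CUBIC)
for i,r in enumerate(P):
    q=(proj(C,np.array(r))+.5-[x0,y0])*sc-.5; cv2.polylines(v,[q.round().astype(int)],True,[(0,0,255),(0,255,0),(0,255,255),(255,200,0)][i],1)
cv2.imwrite('pics/k3.png',v)
E
```

```text
(no output)
```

View pics/k3.png

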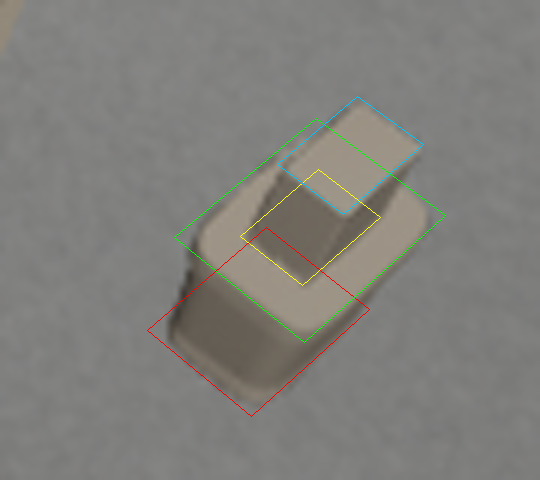

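```bash
python3 - <<'E'
from mo import *
from scipy.optimize import least_squares
C=cam('scene')
for uv,s in (((201,91),1),((180+355/5,80+65/5),-1)):
    f=lambda q: proj(C,np.array([597.5,-169.4,255])+ex*q[0]+ez*q[1])[0]-uv
    print(least_squares(f,[50*s,60]).x)
E
```

```text
[ 64.0474076  101.41023684]
[-51.73649751  30.97548512]
```

```bash
python3 - <<'E'
from mo import *
c=get_calibration('wrist');m=c['mount']
K=np.array([[c['fx'],0,c['cx']],[0,c['fy'],c['cy']],[0,0,1]])
for n,uv in dict(elbow_out=(478,310),elbow_top=(453,295),inner=(385,262),innerk=(392,292),armout=(610,380),padtip=(368,245)).items():
    for y in (0,-12):
        d=m[:3,:3]@np.linalg.inv(K)@[*uv,1]; t=(y-m[1,3])/d[1]; print(n,y,(m[:3,3]+d*t).round(0))
im=get_image('scene');cv2.imwrite('pics/l1.png',cv2.resize(im[30:150,180:290],None,fx=5,fy=5,interpolation=cv2.INTER_CUBIC)[:,:,::-1])
E
```

```text
elbow_out 0 [ 54.   0. -37.]
elbow_out -12 [ 45. -12. -56.]
elbow_top 0 [ 49.   0. -28.]
elbow_top -12 [ 41. -12. -48.]
inner 0 [30.  0. -0.]
inner -12 [ 25. -12. -25.]
innerk 0 [ 28.   0. -26.]
innerk -12 [ 23. -12. -46.]
armout 0 [ 74.   0. -69.]
armout -12 [ 61. -12. -82.]
padtip 0 [25.  0. 19.]
padtip -12 [ 21. -12. -10.]
```

View pics/l1.png

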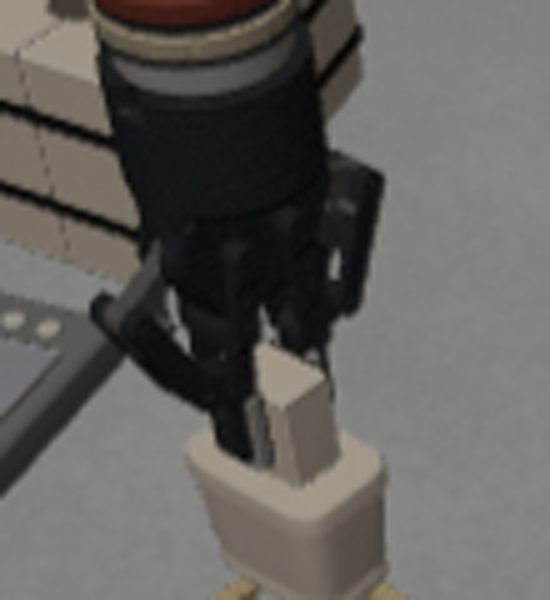

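```bash
python3 - <<'E'
from mo import *
R=[180,0,-9]
move_l([480,-20,200],R,speed=170)
move_l([480,-20,80],R,speed=120)
move_l([480,-20,68.7],R,speed=40); st('down')
grip(45); st('rel')
move_l([480,-20,78.5],R,speed=40); st('up10')
o=get_obs();im=get_image('wrist');cv2.imwrite('pics/m1.png',im[:,:,::-1])
im=get_image('scene');cv2.imwrite('pics/m2.png',cv2.resize(im[110:250,230:370],None,fx=4,fy=4,interpolation=cv2.INTER_CUBIC)[:,:,::-1])
E
```

```text
down 42.23 [480.2 -20.   68.7] F [-0.1 -0.  -2.4] w 25.2
rel 42.56 [480.3 -20.1  69. ] F [0.9 0.6 0.3] w 45.0
up10 42.95 [480.5 -20.1  79.1] F [ 0.2 -0.4  0.1] w 45.1
```

View pics/m1.png

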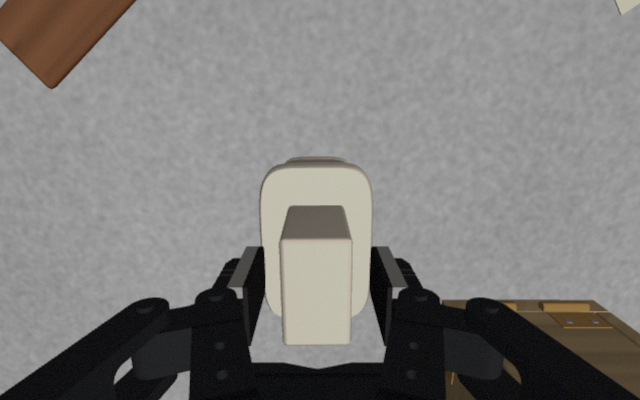

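View pics/m2.png

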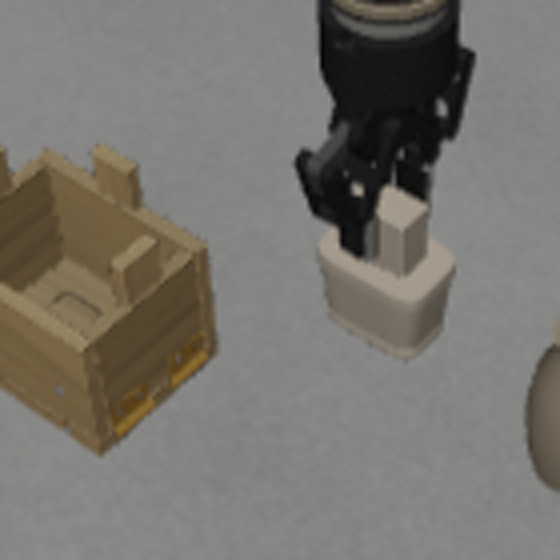

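```bash
python3 - <<'E'
from mo import *
R=[180,0,-9]
o=get_obs();C=cam('wrist',o);print('plug c',back(C,(316,292),106).round(1),o['tcp_pos'].round(1))
grip(15,80); o=st('grip'); z0=o['tcp_pos'][2]
move_l([480,-20,110],R,speed=50); st('l')
move_l([480,-20,225],R,speed=120); st('lift')
move_l([597.5,-169.5,265],R,speed=150); wait(.2); o=st('over')
P=M(o['tcp_pos'][0],o['tcp_pos'][1],o['tcp_pos'][2]-78)
draw('scene','pics/n1.png',P,None,(80,235,180,310),5)
E
```

```text
plug c [480.  -18.9 106. ] [480.  -20.   78.6]
grip 43.36 [480.3 -20.1  78.6] F [-0.5  0.1  0.4] w 25.0
l 44.14 [479.8 -20.  110. ] F [-0.9  0.3 -3.2] w 24.7
lift 45.25 [479.2 -19.9 223.9] F [-0.3  0.1 -3. ] w 24.8
over 46.89 [ 597.2 -168.9  265. ] F [-0.7  1.4 -3. ] w 24.6
```

View pics/n1.png

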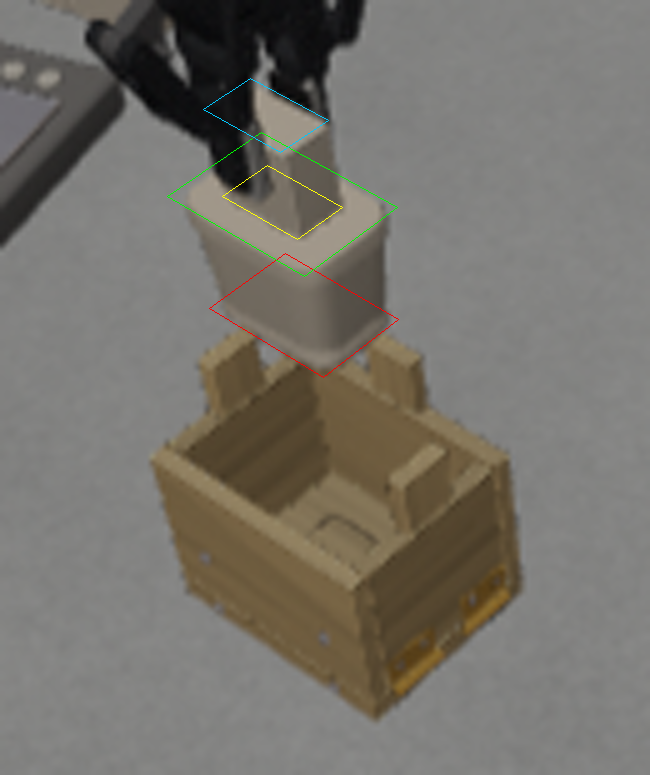

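Master hangs upright and matches the model; lowering step by step while watching the force and clearance.

```bash
python3 - <<'E'
from mo import *
R=[180,0,-9]
for z,v in ((180,120),(130,80),(112,30)):
    move_l([597.5,-169.5,z],R,speed=v); o=st(f'z{z}')
wait(.2);o=st('s');m=o['moment'];print(m.round(2))
P=M(o['tcp_pos'][0],o['tcp_pos'][1],o['tcp_pos'][2]-78)
draw('scene','pics/q1.png',P[1:],None,(80,235,190,310),5)
im=get_image('wrist');cv2.imwrite('pics/q2.png',im[:,:,::-1])
E
```

```text
z180 47.8 [ 598.2 -169.8  181. ] F [ 0.3  0.  -3.1] w 25.0
z130 48.58 [ 597.8 -169.6  130.1] F [ 0.4 -0.9 -3.4] w 24.6
z112 49.33 [ 597.5 -169.5  112. ] F [ 0.9  0.4 -2.8] w 24.6
s 49.52 [ 597.7 -169.6  112.3] F [ 0.6  0.5 -3.8] w 24.8
[0.02 0.08 0.03]
```

View pics/q1.png

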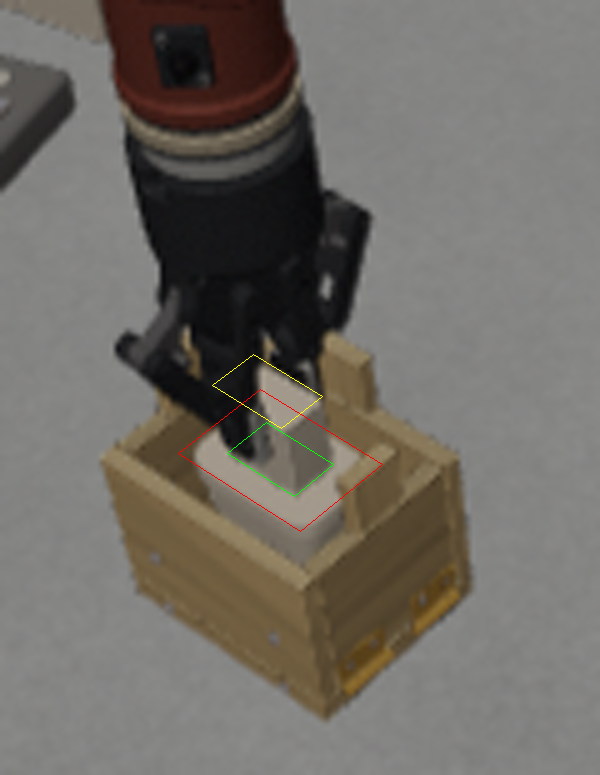

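View pics/q2.png

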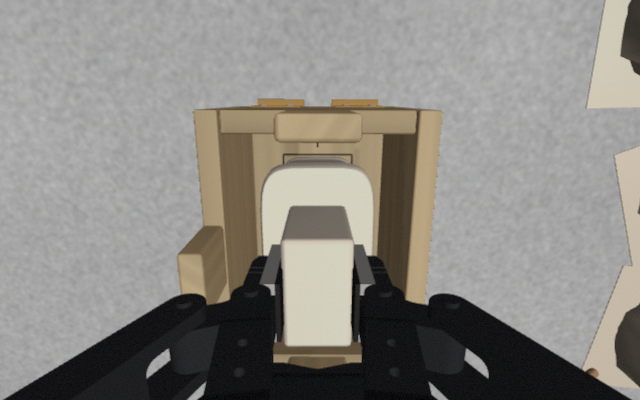

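```bash
python3 - <<'E'
from mo import *
R=[180,0,-9]
o=get_obs();C=cam('wrist',o)
f=lambda X:((X-B(0,0,0))@ex,(X-B(0,0,0))@ey)
print('outline far',f(back(C,(317.5,154),15)),'plug c',f(back(C,((283+352)/2,(239+344)/2),34+106)),'shoulder',f(back(C,(317.5,166),34+62)))
for z in (109,106):
    move_l([597.5,-169.5,z],R,speed=20); o=st(f'z{z}')
wait(.3);o=st('s');print(o['moment'].round(2),o['qvel'].round(2),o['ee_rot'])
im=get_image('wrist');cv2.imwrite('pics/r2.png',im[:,:,::-1])
im=get_image('scene');cv2.imwrite('pics/r1.png',cv2.resize(im[80:235,190:310],None,fx=5,fy=5,interpolation=cv2.INTER_CUBIC)[:,:,::-1]);cv2.imwrite('pics/r3.png',im[:,:,::-1])
E
```

```text
outline far (np.float64(0.9350259390245135), np.float64(32.956004142755724)) plug c (np.float64(0.676219778441178), np.float64(1.7016832559458381)) shoulder (np.float64(0.7780927174443456), np.float64(39.48566917718495))
z109 49.92 [ 597.2 -169.4  108.6] F [-0.1  0.1 -1.8] w 24.5
z106 50.23 [ 597.3 -169.4  105.7] F [-0.4  0.2 -3.3] w 24.8
s 50.52 [ 597.6 -169.5  106.1] F [ 0.7  0.7 -3.6] w 25.2
[-0.04  0.02  0.03] [-0.    0.05  0.03  0.03 -0.06  0.03] [ 1.79998207e+02 -1.14695482e-02 -9.00101067e+00]
```

View pics/r1.png

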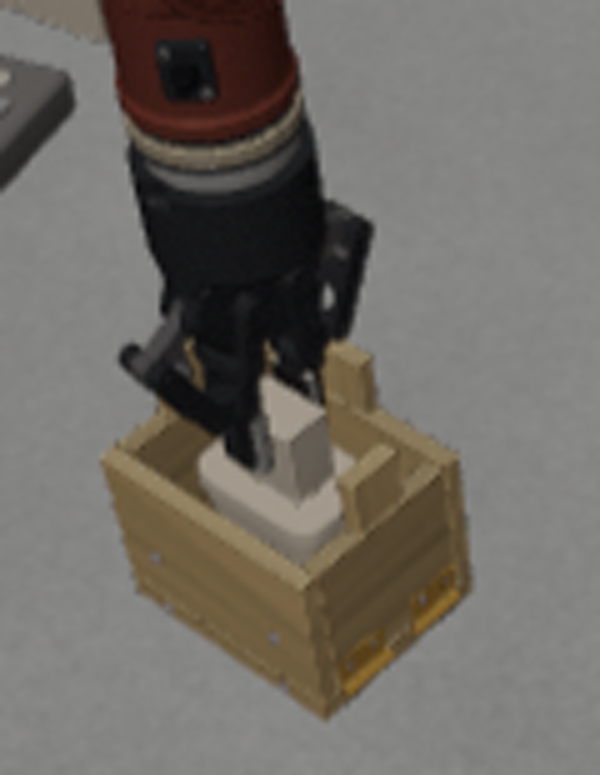

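View pics/r2.png

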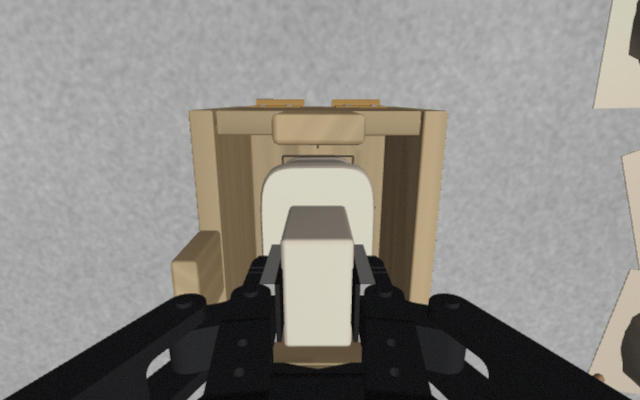

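View pics/r3.png

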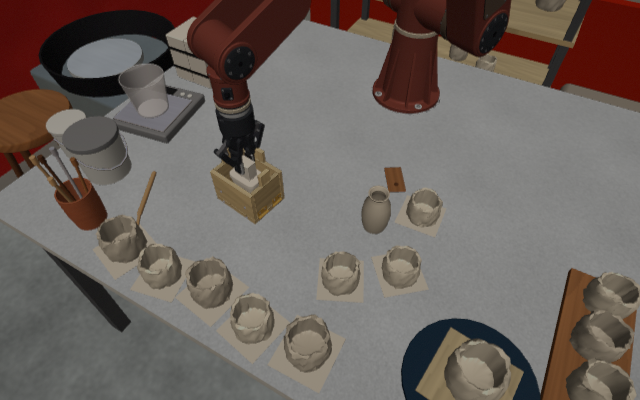

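```bash
python3 - <<'E'
from mo import *
t=np.array([597.5,-169.5,105])-1.5*ey+.2*ex
move_l(list(t),[180,0,-9],speed=15); wait(.5); o=st('s');print(o['qvel'].round(2))
P=M(*(o['tcp_pos']+1.5*ey)[:2],o['tcp_pos'][2]-78)
draw('scene','pics/s1.png',P[3:],None,(140,235,190,310),6)
im=get_image('wrist');cv2.imwrite('pics/s2.png',im[:,:,::-1])
# cups check vs first image
a=cv2.imread('pics/a_scene.png').astype(int);b=get_image('scene')[:,:,::-1].astype(int)
d=np.abs(a-b).max(2); print('diff px in cups/vase area',(d[180:300,315:450]>40).sum())
E
```

```text
s 51.4 [ 597.5 -171.   105. ] F [-0.1 -0.7 -3.4] w 24.8
[-0.    0.01 -0.05 -0.06  0.02  0.03]
diff px in cups/vase area 0
```

View pics/s1.png

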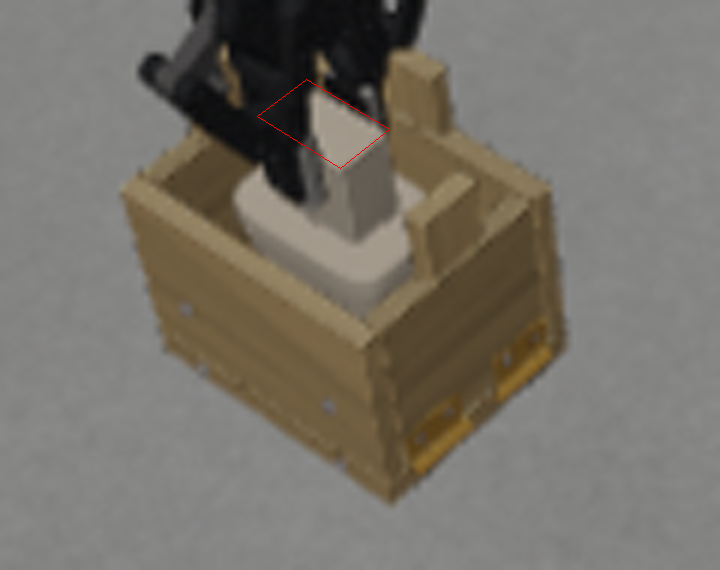

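View pics/s2.png

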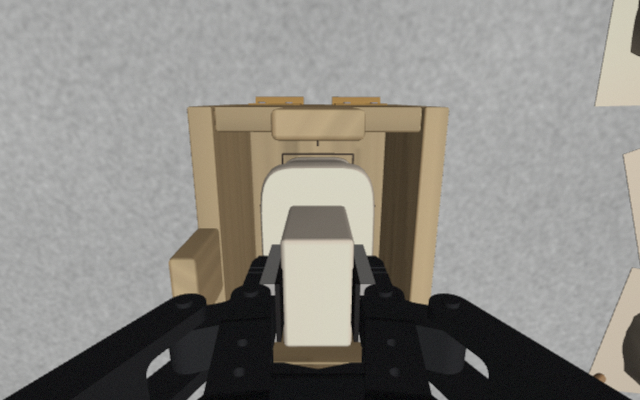

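```bash
python3 - <<'E'
from push import *
sign_off(); st('end')
E
```

```text
the job is handed in; nothing more can be done
the job is handed in; nothing more can be done
```

The three sides are upright and the plaster master is hanging in the casting box, held by its plug. I handed the job in at about 51 s of the 72 s allowed; no verdict is reported.

**What I did**
- I gripped each tab, swung its side up and pressed it home. The wrist force rose to about 8–10 N each time, which I took as the stop.
- I lifted the master by its plug and carried it over the pots. I then set it down once on clear table beside the box, to take it 10 mm higher on the plug so the gripper's joints would clear the front tab.
- I lowered it into the box after that.

**Last checks**
- **Sides:** all three matched the upright model in the scene and wrist pictures.
- **Height:** the foot is about 12 mm above the board, give or take 2 mm. This comes from the arm's position and the grip height, because the foot itself could not be seen.
- **Load:** the wrist force was only the master's weight, about 3.4 N downwards, with no sideways load, so it does not appear to be touching the box.
- **Cups and vase:** no change against the first scene picture.

**Where the measurements disagreed:** the cameras differed by 2–4 mm along the box's long direction. The wrist camera put the box about 2 mm further to −y than the fixed cameras, and the tab stops agreed with the fixed ones. I shifted the master 1.5 mm towards −y as a compromise, which should leave it well inside the 6 mm limit.

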